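# Start the fume extractor, the printer controller and the print

## Robot

A 6-joint arm with a two-finger parallel gripper is mounted at the origin on the work surface. World frame = base frame: x ahead of the robot, y to its left, z up, the work surface at z = 0. Lengths are in m, angles in rad, forces in N, time in s.
With the tool pointing down it reaches from about 0.25 to 0.725 m from the base axis. Payload 9.7 kg.
Tool frame: the origin (TCP) lies at the very end of the fingers, on their centre line; the grasp point (between the pads) lies 19 mm behind it; z points along the fingers, y is the direction in which the jaws open and shut (so a half turn about z gives the same grasp; the last joint's range is limited). The gripper opens to 85 mm and grips with 20 to 120 N. Pads are 22 mm wide; open, the fingers measure 114 mm over their backs; the gripper's body (76 mm by 85 mm) begins 54 mm behind the grasp point. The pads swing forward as they close: fully open they stand 13 mm farther back than shut.
Start: joints at [-1.139, 0.087, 0.176, 1.66, 0, 1.571], TCP at [0.23, -0.5, 0.205] pointing down, gripper open.
Joint ranges: [-3.13, 3.13], [-0.85, 1.81], [-1.15, 1.24], [-2.2, 2.28], [-1.44, 1.52], [-3.14, 3.14]. Speed limits (rad/s): [2.22, 2.22, 2.57, 3.14, 3.14, 3.14].

## Interface

Orientations are given as [roll, pitch, yaw] about the fixed x, y, z axes, in that order (R = Rz(yaw) Ry(pitch) Rx(roll)).
In Python, from rig import manip gives the robot as it stands.
- The arm moves only by the tool drive_tool, never from a script. Its argument "motion" is a list of rows, each a list of 5 numbers: the opening, from 0 (shut) to 1 (fully open), then the shift along the tool's x, y, z in cm, then the turn about the tool's z in degrees. A call has 1 to 12 rows; each row is the pose to reach, as a shift and turn from the pose measured when the call began, along the tool's axes at that moment; what a row does not reach only later rows make up. A row lasts 1/12 s, in which the tool goes at most 41.7 mm and 7.16 degrees, less where a joint would pass 70% of its speed; a pose out of reach is approached as far as the arm can. A call with a gripper value outside its range is refused whole. The fingers move at their own pace and stop on an object; "newtons" is the grip in N (left out, the last holds). Time passes only in rows, so rows that repeat a pose let the fingers close. It gives the time, the measured TCP pose, the force and the opening at its end, in the units of the state.
- manip.get_obs(): the state, without advancing time (a new reading comes with each control period).
- manip.capture(name): name is "scene" or "top" or "wrist"; returns (picture, depth): 384x512x3 uint8, red, green, blue; 384x512 float32, m along the optical axis (not along the pixel's ray), 0 where there is no reading.
- manip.calibration(name): a dict with "camera_matrix" (3x3 intrinsics, pixels), "rvec" (rotation vector, rad) and "tvec" (3), from world to camera coordinates, as OpenCV has them; the wrist camera has in their place "tool_from_camera" (4x4, takes a point from camera to tool coordinates, whose origin is the TCP and whose axes are the flange's). Camera axes: x right, y down, z forward; pixel columns grow to the right and rows downward; lengths in m; the calibration is good to about 2 mm. A picture is of the moment at which its call begins: read the wrist's pose just before it. calibration takes no time and is no camera call.
- manip.close_job(): hands the job in, once; it reports no verdict.
Trained networks look in the newest picture that a camera, given by its name, has taken for a name from the list of things; names that differ only in an ending like _2 or _b are one class to them, and where a whole thing is asked for, a point or a joint stands for the part that bears it (a point fixed in the world has none). Each returns a list of dicts, best first, with "score" (0 to 1); they miss things now and then, are a little off and sometimes report something else, mostly with a low value. They report only what shows in the picture. A call takes as long as a camera call.
- manip.masks_of(camera, target): "region" (384x512 bool, what is visible of it) and "centre" ([row, column] in pixels, amid what is visible of it).
The state is a dict: "clock": time; "qpos": joint angles; "qd": joint speeds; "effort": joint torques, N m; "position": TCP position; "eef_rot": TCP orientation; "contact_force": force on the tool from outside, world axes, zero at the start; "torque": the same for the moment, N m; "grip_width": finger opening in m.
Only numpy, scipy, OpenCV 4.12 (cv2) and the standard library are available. Lean on these libraries where they do the work, as an engineer would, in place of code of your own. Each camera call takes 0.05 s, during which the arm holds its last target. There are 200 camera calls.

## Task

Get the big 3D printer going: first switch on the fume extractor with the green rocker on its top, then switch on the printer controller with the red rocker on its top, and then press the silver dial on the controller's sloping panel all the way in and let it spring back, which starts the print. Only press, with the fingertips: do not press the orange reset key, and leave the glue stick, the jar and the scraper where they are.

Things in the scene. Friction and masses are not known exactly. Their poses are not given: they have to be found in the camera images.
- extractor: fume extractor, cream steel cabinet 200 mm deep (x) x 210 wide (y) x 120 high, fixed. Origin: centre of its underside; x to its rear (away from the robot at yaw 0), z up. On its flat top: a round fan grille (radius 68 mm, 28 mm behind the centre, 5 mm high) and, 68 mm in front of the centre, the green rocker, lying along y. It stands left of the controller or right of it
- fan_switch (a joint): the green rocker of the extractor: 0 rad = off, 0.35 rad = on. Snap-action: pressing on the raised ON end with 5 to 6 N tips it over its middle (0.175), then it snaps fully on by itself and stays
- fan_switch_on (a point): place to press the green rocker: on its raised ON half (white bar), mid-width, 11 mm from the pivot line. Rocker 30 x 21 mm, pivot in its middle. Off: ON half slopes up 20 degrees, this point 7 mm over the cabinet's top; on: ON half level, 3 mm over the top (4 mm lower). Site x: along the rocker from OFF to ON end (the cabinet's +y); y: pivot line; z: vertical while off
- controller: printer controller, black steel case 200 mm deep (x) x 260 wide (y) x 85 high, fixed. Origin: centre of its underside; x to its rear (away from the robot at yaw 0), z up. The front 110 mm of the top slopes down by 20 degrees to 45 mm at the front edge: dark display, right of it the silver dial, below the dial the orange reset key. The rear 90 mm is flat, with the red rocker
- power_switch (a joint): the red rocker of the controller: 0 rad = off, 0.35 rad = on. Same snap-action rocker as the extractor's
- power_switch_on (a point): place to press the red rocker: on its raised ON half (white bar), mid-width, 11 mm from the pivot line; same rocker, sizes and heights over the flat top as the green one. Site x: along the rocker from OFF to ON end (the case's +x, to the rear); y: pivot line; z: vertical while off
- dial (a joint): the dial as a push button: 0 = out, 0.004 m = fully in; a spring of about 1 N (start) to 4 N (fully in) pushes it back. It moves along its axis, square to the sloping panel; a straight downward push works too. It does not turn
- dial_top (a point): centre of the dial's flat end face: a knurled silver cylinder, 25 mm diameter, face 18 mm off the panel. Site z: the dial's axis, out of the panel (up, leaning 20 degrees to the case's front); it is pushed in along -z; x points up the slope
- reset_key (a joint): the orange reset key: 0 = out, 0.003 m = in. Not to be pressed
- reset_top (a point): centre of the reset key's face: a 16 mm orange round key standing 6 mm off the sloping panel, 46 mm down the slope from the dial's axis
- glue_stick: bystander: white, yellow and blue glue stick, 28 mm diameter, 102 mm high, standing loose between the two units; origin at the centre of its underside
- nozzle_jar: bystander: small jar of brass nozzles with a black lid, 46 mm diameter, 55 mm high, standing loose between the two units, further back; origin at the centre of its underside
- scraper: bystander: print scraper, red handle and 40 mm wide steel blade, 160 mm long, 16 mm high, lying flat on the table behind the two units, along the robot's y; origin at the middle of its length, on the table

How it is judged:
By the outcome, as a careful person would: the job done as asked, in the order asked, and still so for the second after the job is handed in, with the robot touching nothing.
It also fails if it takes over 56 s, if anything falls off the work surface, if the arm or the gripper's body presses on something with over 40 N, if the wrist force passes 120 N, or if a joint passes its speed limit or range.

## Working session

There is one attempt and no reset: what is moved stays moved. The work goes in short steps, Python scripts to look and compute and a tool call to move; the robot and the scene stay as the last step left them, time stands still between calls to the robot, and variables do not carry over. Pictures are saved under pics/ and viewed, about 8 in all and at most 12, crops included, and the job is handed in when it is done.

Besides the shell and the picture viewer there is one more tool, called after ">>>" as name(argument=value, ...), one argument or row to a line, values as JSON. drive_tool: Moves the arm, as the interface text tells. Its arguments: {"type":"object","properties":{"motion":{"type":"array"},"newtons":{"type":"number"}},"required":["motion"]}

```bash
mkdir -p pics
cat > h.py <<'E'
import numpy as np, cv2
from rig import manip
def world(cam, depth, rc, obs=None, T=None):
    c=manip.calibration(cam); K=np.array(c["camera_matrix"])
    rc=np.atleast_2d(rc); r=rc[:,0].astype(int); q=rc[:,1].astype(int)
    z=depth[r,q]; P=np.stack([(q-K[0,2])/K[0,0]*z,(r-K[1,2])/K[1,1]*z,z],1)[z>0]
    if cam=="wrist":
        M=np.array(c["tool_from_camera"]); P=P@M[:3,:3].T+M[:3,3]
        o=obs; R=rot(o["eef_rot"]); return P@R.T+np.array(o["position"])
    R=cv2.Rodrigues(np.array(c["rvec"],float))[0]; return (P-np.array(c["tvec"]).ravel())@R
def rot(e):
    from scipy.spatial.transform import Rotation
    return Rotation.from_euler("xyz",e).as_matrix()
E
python3 - <<'E'
from h import *
o=manip.get_obs(); print({k:np.round(v,3) for k,v in o.items()})
print(manip.calibration("wrist"))
for cam in("top","scene"):
    p,d=manip.capture(cam); cv2.imwrite(f"pics/{cam}0.png",p[:,:,::-1])
    for n in("extractor","controller","fan_switch","power_switch","fan_switch_on","power_switch_on","dial","dial_top","reset_key","glue_stick","nozzle_jar","scraper"):
        for m in manip.masks_of(cam,n)[:2]:
            w=world(cam,d,np.argwhere(m["region"]))
            if len(w): print(cam,n,round(m["score"],2),np.round(m["centre"]),len(w),np.round(np.median(w,0),3),np.round(np.percentile(w,[3,97],0),3).tolist())
E
```

```text
{'clock': np.float64(0.0), 'qpos': array([-1.139,  0.087,  0.175,  1.66 , -0.   ,  1.571]), 'qd': array([-0.001,  0.001,  0.001,  0.002,  0.001, -0.001]), 'effort': array([-1.0000e-03, -5.2039e+01,  4.6481e+01,  1.6000e-02, -0.0000e+00,
       -0.0000e+00]), 'position': array([ 0.23 , -0.499,  0.205]), 'eef_rot': array([-3.14 ,  0.   ,  0.432]), 'contact_force': array([ 0.324,  0.123, -0.307]), 'torque': array([-0.021, -0.017,  0.026]), 'grip_width': np.float64(0.085)}
{'camera_matrix': array([[293.31953903,   0.        , 253.88912131],
       [  0.        , 293.31953903, 194.63908254],
       [  0.        ,   0.        ,   1.        ]]), 'tool_from_camera': array([[ 2.03128708e-05, -9.60554447e-01, -2.78091989e-01,
         7.03868395e-02],
       [ 9.99999769e-01,  2.08383370e-04, -6.46730987e-04,
         1.44424399e-05],
       [ 6.79170071e-04, -2.78091912e-01,  9.60554229e-01,
        -1.67749869e-01],
       [ 0.00000000e+00,  0.00000000e+00,  0.00000000e+00,
         1.00000000e+00]])}
top extractor 0.66 [203. 356.] 8081 [ 0.554 -0.241  0.121] [[0.462, -0.349, 0.08], [0.65, -
[... 1103 characters left out ...]
.08 ] [[0.419, 0.114, 0.014], [0.619, 0.37, 0.088]]
scene fan_switch 0.42 [159. 168.] 94 [ 0.492 -0.254  0.125] [[0.479, -0.27, 0.121], [0.501, -0.24, 0.129]]
scene fan_switch_on 0.48 [159. 169.] 82 [ 0.491 -0.252  0.125] [[0.48, -0.267, 0.121], [0.501, -0.239, 0.129]]
scene power_switch_on 0.49 [195. 167.] 7617 [ 0.599 -0.246  0.121] [[0.471, -0.348, 0.027], [0.665, -0.142, 0.126]]
scene glue_stick 0.6 [176. 268.] 299 [0.516 0.01  0.069] [[0.497, -0.002, 0.007], [0.52, 0.024, 0.104]]
scene nozzle_jar 0.56 [208. 258.] 348 [ 0.604 -0.021  0.052] [[0.544, -0.039, 0.004], [0.616, -0.002, 0.058]]
scene scraper 0.79 [266. 280.] 642 [0.744 0.018 0.008] [[0.723, -0.072, 0.0], [0.759, 0.076, 0.019]]
```

Run:
```python
from h import *
p,d=manip.capture("top"); cv2.imwrite("pics/top1.png",cv2.resize(p[150:290,90:420,::-1],None,fx=2.4,fy=2.4,interpolation=cv2.INTER_CUBIC))
for n,z0,z1 in(("extractor",.112,.135),("controller",.03,.1)):
    m=manip.masks_of("top",n)[0]; w=world("top",d,np.argwhere(m["region"]))
    w=w[(w[:,2]>z0)&(w[:,2]<z1)]; print(n,cv2.minAreaRect((w[:,:2]*1000).astype(np.float32)))
```

```text
extractor ((558.2969970703125, -247.6767578125), (199.76315307617188, 210.31398010253906), 6.233455181121826)
controller ((511.27032470703125, 245.56455993652344), (208.837646484375, 261.9292907714844), 7.562603950500488)
```

View pics/top1.png

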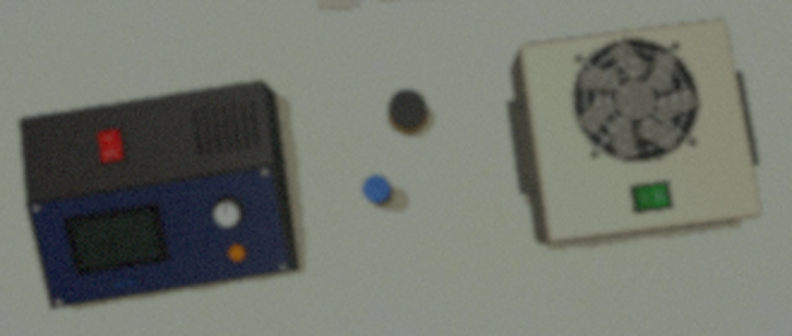

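>>> drive_tool(
  motion=[
    [0, 2.9, -1, 0, -6],
    [0, 5.8, -2.1, 0, -12],
    [0, 8.7, -3.1, 0, -18],
    [0, 11.5, -4.2, 0, -24],
    [0, 14.4, -5.2, 0, -30],
    [0, 17.2, -6.3, 0, -36],
    [0, 20, -7.3, 0, -42],
    [0, 22.9, -8.3, 0, -48],
    [0, 25.8, -9.4, 0, -54],
    [0, 28.6, -10.4, 0, -60],
    [0, 31.5, -11.5, 0, -66],
    [0, 34.3, -12.5, 0, -71.5],
  ],
)

```text
clock: 2.45
position: [0.4903, -0.2411, 0.2054]
eef_rot: [3.141, 0.0, 1.685]
contact_force: [-0.6, -0.4, -0.4]
grip_width: 0.0003
```

>>> drive_tool(
  motion=[
    [0, 0, 0, 0, 0],
    [0, 0, 0, 0, 0],
    [0, 0, 0, 0, 0],
    [0, 0, 0, 0, 0],
  ],
)

```text
clock: 2.78
position: [0.4898, -0.2417, 0.2055]
eef_rot: [3.141, 0.0, 1.683]
contact_force: [0.1, 0.1, -0.2]
grip_width: -0.0
```

```bash
cat > look.py <<'E'
import sys
from h import *
out,*names=sys.argv[1:]
o=manip.get_obs(); p,d=manip.capture("wrist"); cv2.imwrite(f"pics/{out}.png",p[:,:,::-1])
print(round(float(o["clock"]),2),np.round(o["position"],4),np.round(np.degrees(o["eef_rot"]),1),np.round(o["contact_force"],2),o["grip_width"])
R=rot(o["eef_rot"])
for n in names:
    for m in manip.masks_of("wrist",n)[:2]:
        w=world("wrist",d,np.argwhere(m["region"]),o)
        if len(w):
            c=np.median(w,0); print(n,round(m["score"],2),np.round(m["centre"]),len(w),c.round(4),np.percentile(w,[3,97],0).round(3).tolist(),"tool cm",((c-o["position"])@R*100).round(2),cv2.minAreaRect((w[:,:2]*1000).astype(np.float32)))
E
python3 look.py w1 fan_switch fan_switch_on extractor
```

```text
2.78 [ 0.4898 -0.2417  0.2055] [180.    0.   96.4] [ 0.12  0.07 -0.21] -2.5307318537919444e-05
fan_switch 0.77 [205. 253.] 789 [ 0.4903 -0.2544  0.1228] [[0.48, -0.27, 0.121], [0.501, -0.24, 0.127]] tool cm [-1.26 -0.09  8.26] ((490.50146484375, -255.48519897460938), (21.34629249572754, 33.182281494140625), 7.974404811859131)
fan_switch_on 0.68 [206. 255.] 799 [ 0.4901 -0.2538  0.1228] [[0.479, -0.269, 0.121], [0.5, -0.24, 0.127]] tool cm [-1.2  -0.1   8.27] ((489.74188232421875, -254.9576416015625), (22.572362899780273, 32.06624984741211), 6.5063300132751465)
extractor 0.72 [170. 336.] 41908 [ 0.5613 -0.2158  0.1194] [[0.462, -0.318, 0.114], [0.648, -0.14, 0.124]] tool cm [1.77 7.4  8.61] ((585.9579467773438, -236.85885620117188), (286.2720031738281, 226.4004669189453), 6.500785827636719)
```

View pics/w1.png

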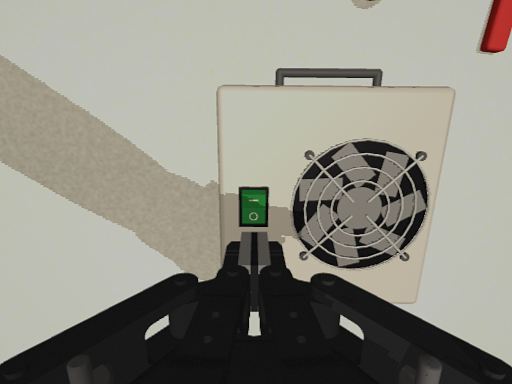

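>>> drive_tool(
  motion=[
    [0, 0.1, -0.1, 2.5, 0],
    [0, 0.1, -0.1, 5, 0],
    [0, 0.1, -0.1, 6.8, 0],
    [0, 0.1, -0.1, 7.2, 0],
    [0, 0.1, -0.1, 7.4, 0],
    [0, 0.1, -0.1, 7.4, 0],
  ],
)

```text
clock: 3.48
position: [0.4887, -0.2412, 0.1322]
eef_rot: [3.141, 0.001, 1.683]
contact_force: [0.4, -0.1, -0.6]
grip_width: -0.0002
```

>>> drive_tool(
  motion=[
    [0, 0, 0, 0.1, 0],
    [0, 0, 0, 0.2, 0],
    [0, 0, 0, 0.3, 0],
    [0, 0, 0, 0.4, 0],
    [0, 0, 0, 0.5, 0],
    [0, 0, 0, 0.5, 0],
  ],
)

```text
clock: 3.98
position: [0.4887, -0.2412, 0.1271]
eef_rot: [3.141, 0.0, 1.683]
contact_force: [0.2, 0.6, 0.5]
grip_width: 0.0002
```

>>> drive_tool(
  motion=[
    [0, 0, 0, 0.1, 0],
    [0, 0, 0, 0.2, 0],
    [0, 0, 0, 0.2, 0],
  ],
)

```text
clock: 4.23
position: [0.4887, -0.2411, 0.1248]
eef_rot: [3.141, 0.0, 1.683]
contact_force: [-0.6, 0.2, 0.2]
grip_width: -0.0003
```

>>> drive_tool(
  motion=[
    [0, 0, 0, 0.1, 0],
    [0, 0, 0, 0.15, 0],
    [0, 0, 0, 0.15, 0],
  ],
)

```text
clock: 4.48
position: [0.4886, -0.2411, 0.1232]
eef_rot: [3.141, 0.0, 1.683]
contact_force: [-0.7, -0.4, 0.1]
grip_width: 0.0002
```

>>> drive_tool(
  motion=[
    [0, 0, 0, 0.1, 0],
    [0, 0, 0, 0.1, 0],
  ],
)

```text
clock: 4.65
position: [0.4886, -0.2411, 0.122]
eef_rot: [3.141, 0.0, 1.683]
contact_force: [-0.2, 0.2, -0.8]
grip_width: 0.0
```

>>> drive_tool(
  motion=[
    [0, 0, 0, -2, 0],
    [0, 0, 0, -5, 0],
    [0, 0, 0, -8, 0],
    [0, 0, 0, -8, 0],
    [0, 0, 0, -8, 0],
  ],
)

```text
clock: 5.07
position: [0.4893, -0.2415, 0.2037]
eef_rot: [3.139, 0.002, 1.683]
contact_force: [0.4, -0.0, -0.0]
grip_width: -0.0002
```

```bash
python3 look.py w2 fan_switch; python3 -c "
import cv2;a=[cv2.resize(cv2.imread(f'pics/{n}.png')[175:240,220:290],None,fx=5.5,fy=5.5) for n in('w1','w2')];cv2.imwrite('pics/cmp.png',cv2.hconcat(a))"
```

```text
5.07 [ 0.4893 -0.2415  0.2037] [1.798e+02 1.000e-01 9.640e+01] [ 0.38 -0.03 -0.03] -0.00019056112305094417
```

View pics/cmp.png

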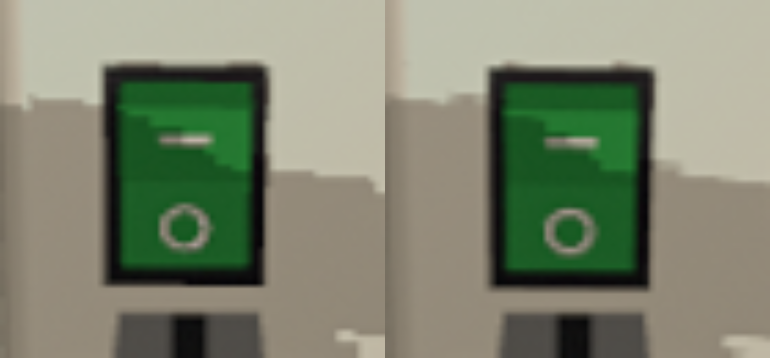

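```bash
python3 - <<'E'
from h import *
o=manip.get_obs(); p,d=manip.capture("wrist"); R=rot(o["eef_rot"])
def tool(rc): return ((world("wrist",d,rc,o)-o["position"])@R*1000).round(1)
for r in (190,195,200,207,214,220,224,228,231,234,237,240,245,250,258,266): print(r,tool([[r,246]]).tolist(),tool([[r,262]]).tolist(),tool([[r,230]]).tolist())
E
python3 -c "
import cv2;cv2.imwrite('pics/tip.png',cv2.resize(cv2.imread('pics/w2.png')[170:290,180:330],None,fx=4.5,fy=4.5))"
```

```text
190 [[3.1, -7.2, 80.3]] [[3.2, 6.8, 80.2]] [[2.9, -21.3, 81.1]]
195 [[-0.1, -7.1, 75.8]] [[-0.2, 6.7, 76.1]] [[-2.1, -21.5, 82.5]]
200 [[-4.6, -7.1, 75.6]] [[-4.2, 6.7, 74.2]] [[-6.4, -21.5, 81.4]]
207 [[-12.1, -7.3, 78.8]] [[-12.1, 6.9, 78.8]] [[-13.2, -21.7, 82.1]]
214 [[-19.0, -7.3, 79.6]] [[-18.9, 7.0, 79.5]] [[-19.7, -21.8, 81.7]]
220 [[-24.4, -7.4, 78.9]] [[-24.7, 7.0, 79.7]] [[-25.5, -22.0, 81.8]]
224 [[-28.5, -7.4, 79.5]] [[-28.8, 7.1, 80.3]] [[-29.8, -22.1, 82.6]]
228 [[-32.9, -7.5, 80.8]] [[-33.1, 7.1, 81.2]] [[-33.6, -22.2, 82.5]]
231 [[-37.0, -7.6, 83.4]] [[-36.3, 7.2, 81.8]] [[-36.3, -22.2, 81.9]]
234 [[11.2, -4.3, -32.8]] [[10.9, 3.7, -32.0]] [[-39.5, -22.3, 82.2]]
237 [[10.9, -4.2, -35.7]] [[11.7, 3.6, -37.6]] [[-42.5, -22.4, 82.2]]
240 [[11.5, -4.1, -40.4]] [[11.0, 3.5, -39.5]] [[-45.4, -22.4, 82.0]]
245 [[10.4, -4.0, -43.5]] [[10.9, 3.4, -44.5]] [[6.5, -12.2, -35.4]]
250 [[11.6, -3.8, -50.9]] [[10.5, 3.3, -48.7]] [[6.6, -11.7, -41.1]]
258 [[11.1, -3.7, -57.3]] [[11.1, 3.0, -57.3]] [[6.6, -11.1, -48.9]]
266 [[10.3, -3.5, -62.5]] [[9.9, 2.9, -61.6]] [[13.4, -9.5, -67.7]]
```

View pics/tip.png

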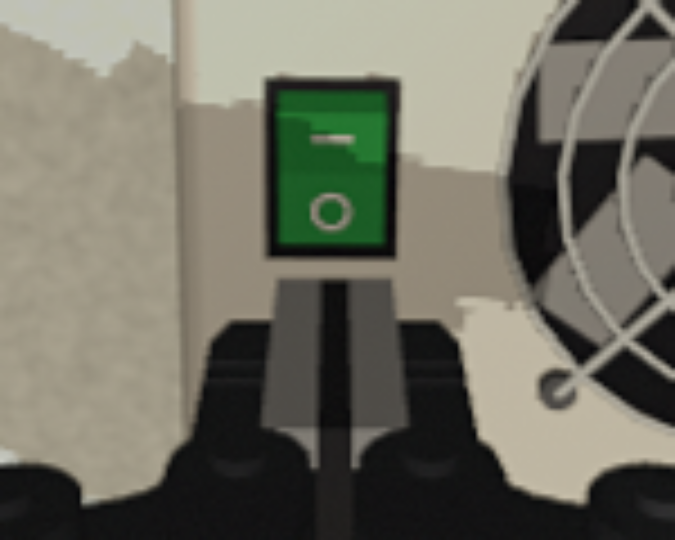

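The wrist depth shows the shut fingertips ending about 31 mm behind the reported TCP. That fits with no contact at z = 0.122, and the rocker is still off. I'll go lower with guarded steps.

>>> drive_tool(
  motion=[
    [0, 0.1, 0, 3, 0],
    [0, 0.1, 0, 6, 0],
    [0, 0.1, 0, 8.2, 0],
    [0, 0.1, 0, 8.7, 0],
    [0, 0.1, 0, 9, 0],
    [0, 0.1, 0, 9.2, 0],
    [0, 0.1, 0, 9.4, 0],
    [0, 0.1, 0, 9.4, 0],
  ],
)

```text
clock: 5.88
position: [0.4884, -0.2401, 0.1077]
eef_rot: [-3.142, 0.0, 1.683]
contact_force: [1.1, -0.9, -0.2]
grip_width: -0.0002
```

>>> drive_tool(
  motion=[
    [0, 0, 0, 0.1, 0],
    [0, 0, 0, 0.2, 0],
    [0, 0, 0, 0.3, 0],
    [0, 0, 0, 0.4, 0],
    [0, 0, 0, 0.5, 0],
    [0, 0, 0, 0.6, 0],
    [0, 0, 0, 0.7, 0],
    [0, 0, 0, 0.8, 0],
    [0, 0, 0, 0.8, 0],
  ],
)

```text
clock: 6.63
position: [0.4884, -0.2399, 0.0997]
eef_rot: [-3.142, -0.0, 1.683]
contact_force: [-0.5, -1.0, 0.7]
grip_width: 0.0
```

>>> drive_tool(
  motion=[
    [0, 0, 0, 0.1, 0],
    [0, 0, 0, 0.2, 0],
    [0, 0, 0, 0.2, 0],
  ],
)

```text
clock: 6.88
position: [0.4883, -0.24, 0.0972]
eef_rot: [-3.141, -0.0, 1.683]
contact_force: [0.2, -0.1, -0.3]
grip_width: 0.0002
```

>>> drive_tool(
  motion=[
    [0, 0, 0, 0.1, 0],
    [0, 0, 0, 0.2, 0],
    [0, 0, 0, 0.2, 0],
  ],
)

```text
clock: 7.13
position: [0.4884, -0.2401, 0.0968]
eef_rot: [3.141, 0.001, 1.683]
contact_force: [-3.3, 2.2, 11.8]
grip_width: -0.0
```

>>> drive_tool(
  motion=[
    [0, 0, 0, 0.1, 0],
    [0, 0, 0, 0.1, 0],
  ],
)

```text
clock: 7.3
position: [0.4885, -0.2401, 0.0968]
eef_rot: [3.14, 0.001, 1.683]
contact_force: [-3.4, 2.0, 9.2]
grip_width: 0.0004
```

>>> drive_tool(
  motion=[
    [0, 0, 0, 0.1, 0],
    [0, 0, 0, 0.1, 0],
  ],
)

```text
clock: 7.47
position: [0.4885, -0.2401, 0.0968]
eef_rot: [3.139, 0.002, 1.683]
contact_force: [-3.5, 2.1, 8.8]
grip_width: -0.0002
```

```bash
cat > tip.py <<'E'
from h import *
o=manip.get_obs(); p,d=manip.capture("wrist"); R=rot(o["eef_rot"])
print(o["clock"],o["position"],o["contact_force"])
for r in range(150,250,6): print(r,((world("wrist",d,[[r,246]],o))).round(4).tolist(),((world("wrist",d,[[r,215]],o))).round(4).tolist())
E
python3 tip.py
```

```text
7.4667 [ 0.48846925 -0.24009543  0.09683083] [-3.49320744  2.07568574  8.80496219]
150 [[0.4784, -0.1893, 0.119]] [[0.4633, -0.1909, 0.1201]]
156 [[0.4787, -0.1924, 0.1181]] [[0.4634, -0.1941, 0.1184]]
162 [[0.4791, -0.1954, 0.1185]] [[0.4637, -0.1969, 0.1197]]
168 [[0.4794, -0.1981, 0.1201]] [[0.4639, -0.2, 0.1192]]
174 [[0.4797, -0.2013, 0.1191]] [[0.4642, -0.203, 0.1195]]
180 [[0.48, -0.2042, 0.1202]] [[0.4643, -0.2063, 0.1185]]
186 [[0.4803, -0.2073, 0.1199]] [[0.4646, -0.2094, 0.1189]]
192 [[0.4807, -0.2105, 0.1198]] [[0.4649, -0.2123, 0.1198]]
198 [[0.481, -0.2142, 0.1182]] [[0.4649, -0.2161, 0.1178]]
204 [[0.4814, -0.2169, 0.12]] [[0.4653, -0.2191, 0.1189]]
210 [[0.4817, -0.2204, 0.1193]] [[0.4655, -0.2224, 0.1189]]
216 [[0.482, -0.2231, 0.1209]] [[0.4658, -0.2255, 0.1193]]
222 [[0.4824, -0.2271, 0.1192]] [[0.4661, -0.2291, 0.1189]]
228 [[0.4828, -0.2308, 0.1186]] [[0.4663, -0.2327, 0.1184]]
234 [[0.4829, -0.2298, 0.1288]] [[0.4666, -0.2359, 0.119]]
240 [[0.4831, -0.2301, 0.1351]] [[0.4669, -0.2392, 0.1195]]
246 [[0.4832, -0.2298, 0.1421]] [[0.4671, -0.2431, 0.1187]]
```

>>> drive_tool(
  motion=[
    [0, 0, 0, 0.1, 0],
    [0, 0, 0, 0.2, 0],
    [0, 0, 0, 0.2, 0],
  ],
)

```text
clock: 7.77
position: [0.4886, -0.2402, 0.0968]
eef_rot: [3.138, 0.002, 1.683]
contact_force: [-4.0, 3.5, 14.3]
grip_width: 0.0002
```

Run:
```python
from h import *
p,d=manip.capture("scene"); cv2.imwrite("pics/s2.png",cv2.resize(p[60:230,90:270,::-1],None,fx=3.5,fy=3.5,interpolation=cv2.INTER_CUBIC))
```

```text
(no output)
```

View pics/s2.png

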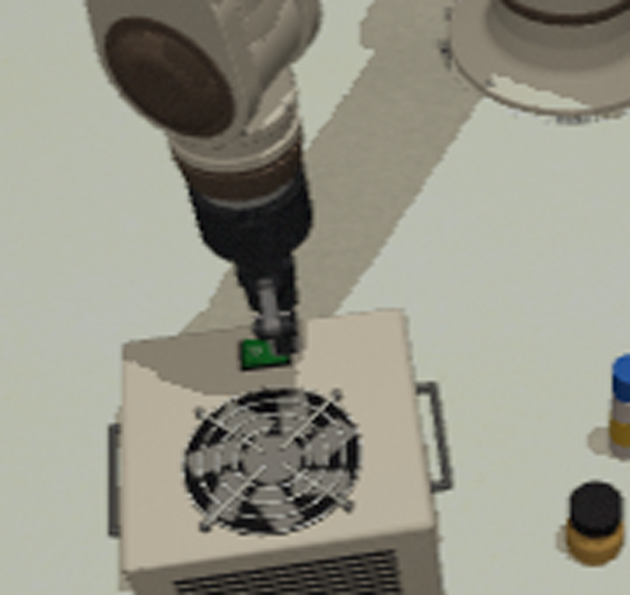

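>>> drive_tool(
  motion=[
    [0, 0, 0, -2, 0],
    [0, 0, 0, -5, 0],
    [0, 0, 0, -8, 0],
    [0, 0, 0, -10.7, 0],
    [0, 0, 0, -10.7, 0],
    [0, 0, 0, -10.7, 0],
  ],
)

```text
clock: 8.32
position: [0.4889, -0.2404, 0.2051]
eef_rot: [3.135, 0.004, 1.683]
contact_force: [0.2, -1.1, -0.8]
grip_width: 0.0002
```

Run:
```python
from h import *
o=manip.get_obs(); p,d=manip.capture("wrist"); R=rot(o["eef_rot"]); cv2.imwrite("pics/w3.png",p[:,:,::-1]); print(o["position"])
for r in range(186,230,3): print(r,np.median([((world("wrist",d,[[r,c]],o)-o["position"])@R*1000) for c in range(246,263,2)],0).round(1), (np.median(world("wrist",d,[[r,c] for c in range(246,263)],o),0)).round(4))
a=[cv2.resize(cv2.imread(f'pics/{n}.png')[170:245,220:290],None,fx=5.5,fy=5.5) for n in('w1','w3')];cv2.imwrite('pics/cmp2.png',cv2.hconcat(a))
```

```text
[ 0.4888881  -0.24035073  0.20512445]
186 [[ 5.3 -0.2 86. ]] [ 0.4891 -0.2353  0.1192]
189 [[ 2.9 -0.2 84.6]] [ 0.4889 -0.2378  0.1204]
192 [[ 0.4 -0.2 83.5]] [ 0.4892 -0.2403  0.1217]
195 [[-2.2 -0.2 83. ]] [ 0.4895 -0.243   0.1221]Traceback (most recent call last):
  File "<stdin>", line 3, in <module>
    return _ureduce(a, func=_median, keepdims=keepdims, axis=axis, out=out,
                    overwrite_input=overwrite_input)
    a = np.asanyarray(a)
ValueError: setting an array element with a sequence. The requested array has an inhomogeneous shape after 1 dimensions. The detected shape was (9,) + inhomogeneous part.
```

Run:
```python
from h import *
o=manip.get_obs(); p,d=manip.capture("wrist")
for r in range(186,230,3): print(r,(np.median(world("wrist",d,[[r,c] for c in range(246,263)],o),0)).round(4))
a=[cv2.resize(cv2.imread(f'pics/{n}.png')[170:245,220:290],None,fx=5.5,fy=5.5) for n in('w1','w3')];cv2.imwrite('pics/cmp2.png',cv2.hconcat(a))
```

```text
186 [ 0.4879 -0.2348  0.1188]
189 [ 0.4881 -0.2369  0.1203]
192 [ 0.4885 -0.2399  0.1204]
195 [ 0.4887 -0.2422  0.1216]
198 [ 0.4891 -0.2449  0.1216]
201 [ 0.4894 -0.2475  0.122 ]
204 [ 0.4896 -0.2505  0.1223]
207 [ 0.49   -0.2532  0.1218]
210 [ 0.4898 -0.2559  0.1224]
213 [ 0.4906 -0.2586  0.1229]
216 [ 0.4909 -0.2607  0.1243]
219 [ 0.4912 -0.2633  0.1252]
222 [ 0.4914 -0.2659  0.1259]
225 [ 0.4917 -0.2683  0.1272]
228 [ 0.4923 -0.2741  0.1206]
```

View pics/cmp2.png

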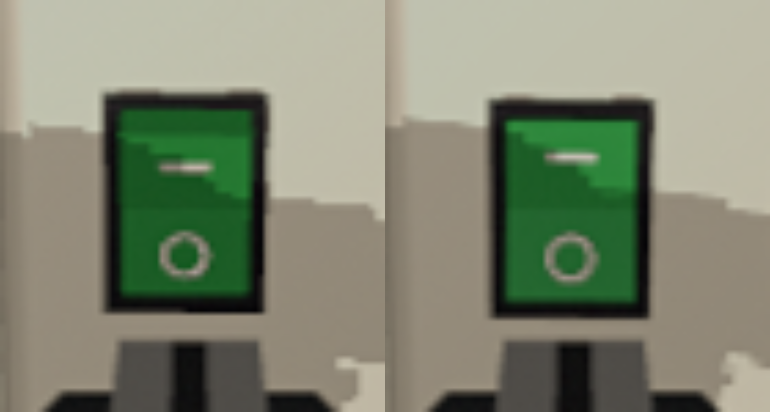

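>>> drive_tool(
  motion=[
    [0, 3, 0.8, 0, 5],
    [0, 7, 1.9, 0, 12],
    [0, 11, 3, 0, 19],
    [0, 15, 4, 0, 26],
    [0, 19, 5.1, 0, 33],
    [0, 23, 6.2, 0, 40],
    [0, 27, 7.2, 0, 47],
    [0, 31, 8.3, 0, 54],
    [0, 35, 9.4, 0, 61],
    [0, 39, 10.5, 0, 68],
    [0, 43, 11.5, 0, 75],
    [0, 47, 12.6, 0, 82],
  ],
)

```text
clock: 9.42
position: [0.5569, 0.2033, 0.2006]
eef_rot: [-3.139, -0.0, 0.348]
contact_force: [0.9, -0.6, 0.2]
grip_width: -0.0001
```

>>> drive_tool(
  motion=[
    [0, 0, 0, 0, 0],
    [0, 0, 0, 0, 0],
  ],
)

```text
clock: 9.58
position: [0.5562, 0.2045, 0.1979]
eef_rot: [-3.138, 0.004, 0.352]
contact_force: [-0.6, -0.2, -0.1]
grip_width: 0.0
```

>>> drive_tool(
  motion=[
    [0, 1.4, -2.5, 0.5, 4],
    [0, 2.8, -5, 1, 8],
    [0, 4.1, -7.4, 1.5, 12.6],
    [0, 4.1, -7.4, 1.5, 12.6],
    [0, 4.1, -7.4, 1.5, 12.6],
    [0, 4.1, -7.4, 1.5, 12.6],
  ],
)

```text
clock: 10.08
position: [0.6011, 0.1488, 0.1837]
eef_rot: [-3.1, 0.007, 0.222]
contact_force: [0.2, -0.2, 0.2]
grip_width: 0.0001
```

```bash
python3 look.py w4 power_switch power_switch_on controller dial dial_top reset_key
```

```text
10.08 [0.6011 0.1488 0.1837] [-177.6    0.4   12.7] [ 0.21 -0.17  0.15] 9.251978054284526e-05
power_switch 0.61 [198. 110.] 715 [0.5588 0.2863 0.088 ] [[0.543, 0.276, 0.086], [0.573, 0.297, 0.092]] tool cm [ -1.02 -13.93  10.17] ((557.139892578125, 287.562744140625), (32.29115295410156, 23.738935470581055), 6.921456813812256)
power_switch 0.2 [ 76. 411.] 4536 [0.7409 0.0169 0.0056] [[0.723, -0.07, -0.001], [0.758, 0.079, 0.016]] tool cm [10.86 16.68 17.06] ((741.169921875, -3.1642227172851562), (42.00471115112305, 172.3768310546875), 0.3441266417503357)
power_switch_on 0.61 [196. 106.] 656 [0.5586 0.2859 0.0881] [[0.543, 0.276, 0.086], [0.572, 0.296, 0.092]] tool cm [ -1.05 -13.9   10.16] ((557.4259033203125, 286.492919921875), (31.19733428955078, 21.54647445678711), 6.921525955200195)
controller 0.91 [207. 134.] 34321 [0.5555 0.2664 0.0838] [[0.427, 0.137, 0.046], [0.617, 0.371, 0.086]] tool cm [ -1.78 -12.05  10.52] ((488.3467712402344, 275.2933349609375), (240.04629516601562, 344.0470275878906), 10.35749340057373)
```

View pics/w4.png

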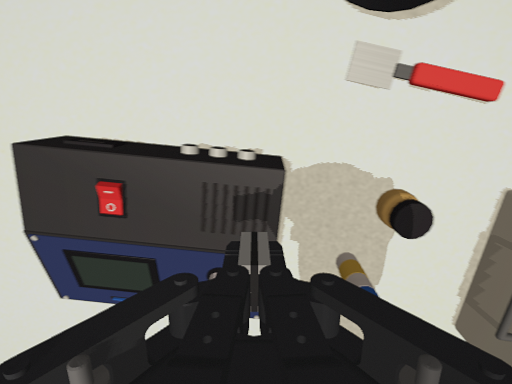

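```bash
python3 -c "
from h import *
o=manip.get_obs(); print({k:np.round(v,3) for k,v in o.items()})"
```

```text
{'clock': np.float64(10.433), 'qpos': array([0.225, 0.259, 0.331, 1.649, 0.043, 3.141]), 'qd': array([ 0.002,  0.004,  0.001, -0.   , -0.   , -0.   ]), 'effort': array([-3.9900e-01, -6.2882e+01,  4.6498e+01,  7.5000e-02,  1.2800e-01,
        2.0000e-03]), 'position': array([0.601, 0.152, 0.184]), 'eef_rot': array([-3.099,  0.006,  0.226]), 'contact_force': array([-0.975,  0.666, -0.961]), 'torque': array([-0.006,  0.021, -0.024]), 'grip_width': np.float64(0.0)}
```

```bash
cat > go.py <<'E'
import sys
from h import *
x,y,z,yaw=map(float,sys.argv[1:]); o=manip.get_obs(); R=rot(o["eef_rot"]); e=np.degrees(o["eef_rot"])
turn=-((yaw-e[2]+180)%360-180)
print("tip now",(o["position"]+R@[0,0,-.026]).round(4),e.round(1),"shift cm",((np.array([x,y,z])-(o["position"]-.026*R[:,2]))@R*100).round(2),"turn",round(turn,1))
E
python3 go.py .570 .289 .18 97.5
```

```text
tip now [0.6013 0.1505 0.2104] [-177.5    0.3   13. ] shift cm [  0.07 -14.06   3.65] turn -84.5
```

>>> drive_tool(
  motion=[
    [0, 0, 0, 0, -7],
    [0, 0, -1, 0.3, -14],
    [0, 0, -2.5, 0.7, -21],
    [0, 0, -4, 1.1, -28],
    [0, 0, -5.5, 1.5, -35],
    [0, 0, -7, 1.8, -42],
    [0, 0, -8.5, 2.2, -49],
    [0, 0, -10, 2.6, -56],
    [0, 0, -11.5, 3, -63],
    [0, 0, -13, 3.4, -70],
    [0, 0.1, -14, 3.6, -77],
    [0, 0.1, -14.1, 3.6, -84],
  ],
)

```text
clock: 11.43
position: [0.5687, 0.2929, 0.1539]
eef_rot: [-3.131, -0.042, 1.701]
contact_force: [0.6, -0.9, -0.0]
grip_width: 0.0001
```

```bash
python3 go.py .570 .289 .18 97.5; python3 look.py w5 power_switch power_switch_on dial reset_key
```

```text
tip now [0.5692 0.2918 0.1798] [-179.4   -2.4   97.5] shift cm [-0.29  0.05 -0.03] turn -0.0
11.43 [0.5687 0.2929 0.1539] [-179.4   -2.4   97.5] [ 0.64 -0.92 -0.05] 6.441518215456252e-05
power_switch 0.59 [206. 241.] 917 [0.5571 0.287  0.0878] [[0.543, 0.276, 0.086], [0.571, 0.298, 0.092]] tool cm [-0.71 -1.16  6.59] ((556.607666015625, 286.5829162597656), (30.732126235961914, 21.40424156188965), 8.012791633605957)
power_switch_on 0.71 [204. 238.] 935 [0.5568 0.287  0.0878] [[0.543, 0.276, 0.086], [0.571, 0.298, 0.092]] tool cm [-0.7  -1.18  6.6 ] ((557.1676635742188, 286.20819091796875), (31.413864135742188, 23.459453582763672), 6.891505241394043)
power_switch_on 0.45 [297. 118.] 72 [0.4435 0.1651 0.0596] [[0.438, 0.158, 0.058], [0.449, 0.168, 0.062]] tool cm [-11.43 -13.98   9.1 ] ((442.42169189453125, 163.73089599609375), (13.820146560668945, 6.941135406494141), 42.93650436401367)
dial 0.24 [207. 241.] 906 [0.5571 0.2868 0.0879] [[0.543, 0.276, 0.086], [0.571, 0.298, 0.092]] tool cm [-0.73 -1.16  6.59] ((556.6785888671875, 286.0345458984375), (30.622295379638672, 22.643409729003906), 7.661574840545654)
reset_key 0.51 [298. 118.] 77 [0.4432 0.1653 0.0595] [[0.438, 0.158, 0.057], [0.449, 0.168, 0.061]] tool cm [-11.4  -14.     9.12] ((442.26739501953125, 164.0442352294922), (13.905827522277832, 7.0711236000061035), 40.69059371948242)
```

```bash
python3 go.py .570 .2887 .097 97.5;python3 go.py .570 .2887 .087 97.5
```

```text
tip now [0.5701 0.2895 0.1806] [-179.4   -2.4   96.7] shift cm [-0.43  0.07  8.35] turn -0.8
tip now [0.5701 0.2895 0.1806] [-179.4   -2.4   96.7] shift cm [-0.48  0.08  9.35] turn -0.8
```

>>> drive_tool(
  motion=[
    [0, -0.1, 0, 2.5, 0],
    [0, -0.2, 0, 5, 0],
    [0, -0.4, 0, 7.2, 0],
    [0, -0.4, 0, 8, 0],
    [0, -0.4, 0, 8.4, 0],
    [0, -0.4, 0, 8.4, 0],
  ],
)

```text
clock: 12.18
position: [0.5688, 0.2898, 0.0706]
eef_rot: [-3.131, -0.042, 1.687]
contact_force: [0.4, -0.7, -0.3]
grip_width: -0.0003
```

>>> drive_tool(
  motion=[
    [0, 0, 0, 0.1, 0],
    [0, 0, 0, 0.2, 0],
    [0, 0, 0, 0.3, 0],
    [0, 0, 0, 0.4, 0],
    [0, 0, 0, 0.5, 0],
    [0, 0, 0, 0.6, 0],
    [0, 0, 0, 0.7, 0],
    [0, 0, 0, 0.8, 0],
  ],
)

```text
clock: 12.85
position: [0.5684, 0.2901, 0.0623]
eef_rot: [-3.13, -0.042, 1.687]
contact_force: [0.4, -0.2, -0.4]
grip_width: 0.0001
```

>>> drive_tool(
  motion=[
    [0, 0, 0, 0.1, 0],
    [0, 0, 0, 0.1, 0],
  ],
)

```text
clock: 13.02
position: [0.5685, 0.2901, 0.0621]
eef_rot: [-3.131, -0.042, 1.687]
contact_force: [-0.5, -0.5, 7.1]
grip_width: 0.0004
```

>>> drive_tool(
  motion=[
    [0, 0, 0, 0.1, 0],
    [0, 0, 0, 0.1, 0],
  ],
)

```text
clock: 13.18
position: [0.5686, 0.2901, 0.0621]
eef_rot: [-3.132, -0.042, 1.687]
contact_force: [-1.2, -2.1, 8.1]
grip_width: 0.0001
```

>>> drive_tool(
  motion=[
    [0, 0, 0, -1, 0],
    [0, 0, 0, -4, 0],
    [0, 0, 0, -7, 0],
    [0, 0, 0, -9.5, 0],
    [0, 0, 0, -9.5, 0],
    [0, 0, 0, -9.5, 0],
  ],
)

```text
clock: 13.68
position: [0.5705, 0.2865, 0.1586]
eef_rot: [-3.134, -0.043, 1.687]
contact_force: [0.9, 0.0, -0.5]
grip_width: -0.0
```

Run:
```python
from h import *
o=manip.get_obs(); p,d=manip.capture("wrist"); cv2.imwrite("pics/w6.png",p[:,:,::-1])
m=manip.masks_of("wrist","power_switch"); 
w=world("wrist",d,np.argwhere(m[0]["region"]),o); u=(w-[.557,.2868,0])@[.991,.132,0]
for b in range(-15,15,3): print(b,np.median(w[(u*1000>=b)&(u*1000<b+3),2]).round(4))
p,d=manip.capture("top")
for n in("dial","dial_top","reset_key"):
  for m in manip.masks_of("top",n)[:2]:
    w=world("top",d,np.argwhere(m["region"])); print(n,m["score"],np.round(m["centre"]),len(w),np.median(w,0).round(4),cv2.minAreaRect((w[:,:2]*1000).astype(np.float32)))
```

```text
-15 0.0913
-12 0.0907
-9 0.0897
-6 0.0885
-3 0.0874
0 0.0869
3 0.0868
6 0.0868
9 0.087
12 0.0868
dial 0.66 [240. 185.] 94 [0.4853 0.1648 0.0892] ((485.6041259765625, 165.65625), (23.56593132019043, 24.836423873901367), 89.71916961669922)
dial_top 0.51 [237. 183.] 80 [0.4851 0.1648 0.0895] ((485.3458557128906, 164.123291015625), (20.486059188842773, 24.386510848999023), 87.64215087890625)
```

```bash
python3 go.py .484 .166 .145 97.5
```

```text
tip now [0.5699 0.285  0.1817] [-179.3   -2.4   96.6] shift cm [-10.97  -9.87   3.33] turn -0.9
```

>>> drive_tool(
  motion=[
    [0, -2.5, -2.2, 0, -1],
    [0, -5, -4.5, 0.4, -1],
    [0, -7.5, -6.8, 1.2, -1],
    [0, -9.5, -8.6, 2.2, -1],
    [0, -10.7, -9.6, 3, -1],
    [0, -11, -9.9, 3.3, -1],
    [0, -11, -9.9, 3.3, -1],
    [0, -11, -9.9, 3.3, -1],
  ],
)

```text
clock: 14.65
position: [0.4836, 0.1671, 0.1195]
eef_rot: [-3.131, -0.042, 1.704]
contact_force: [-0.1, 0.9, 0.8]
grip_width: -0.0001
```

```bash
python3 look.py w7 dial dial_top reset_key; python3 go.py .484 .166 .096 97.5
```

```text
14.65 [0.4836 0.1671 0.1195] [-179.4   -2.4   97.6] [-0.11  0.95  0.77] -0.00012703959552299652
dial 0.65 [210. 258.] 1084 [0.4847 0.1681 0.0865] [[0.473, 0.156, 0.074], [0.497, 0.178, 0.091]] tool cm [-0.05  0.15  3.29] ((484.830322265625, 163.269287109375), (31.813302993774414, 27.54702377319336), 83.25614166259766)
dial 0.32 [ 49. 393.] 1910 [0.5558 0.2862 0.0877] [[0.541, 0.275, 0.086], [0.571, 0.296, 0.092]] tool cm [10.7   8.77  3.53] ((556.5738525390625, 286.5820617675781), (32.771697998046875, 21.752365112304688), 7.605974197387695)
dial_top 0.79 [212. 259.] 975 [0.4845 0.1679 0.087 ] [[0.473, 0.156, 0.081], [0.496, 0.178, 0.091]] tool cm [-0.07  0.13  3.25] ((484.1666564941406, 166.88720703125), (25.73829460144043, 24.054500579833984), 47.839874267578125)
reset_key 0.59 [206. 210.] 274 [0.445  0.1612 0.0604] [[0.438, 0.154, 0.058], [0.451, 0.168, 0.063]] tool cm [-0.32 -3.84  5.94] ((444.59393310546875, 160.78952026367188), (15.094514846801758, 15.031379699707031), 20.096345901489258)
tip now [0.4843 0.1664 0.1455] [-179.4   -2.4   97.7] shift cm [-0.25  0.02  4.94] turn 0.2
```

View pics/w7.png

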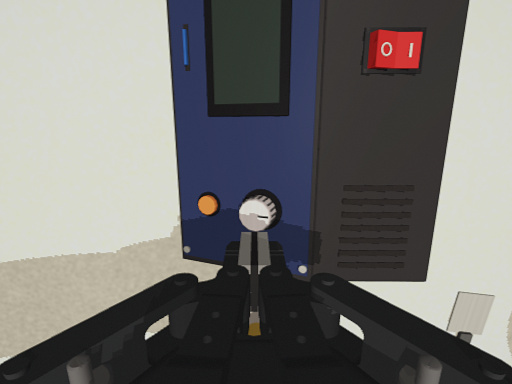

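>>> drive_tool(
  motion=[
    [0, -0.1, -0.1, 1.5, 0],
    [0, -0.2, -0.1, 3, 0],
    [0, -0.2, -0.1, 4, 0],
    [0, -0.2, -0.1, 4.6, 0],
    [0, -0.2, -0.1, 4.9, 0],
    [0, -0.2, -0.1, 4.9, 0],
  ],
)

```text
clock: 15.35
position: [0.4822, 0.1675, 0.0701]
eef_rot: [-3.13, -0.042, 1.705]
contact_force: [-0.3, -0.4, 0.7]
grip_width: -0.0002
```

>>> drive_tool(
  motion=[
    [0, 0, 0, 0.1, 0],
    [0, 0, 0, 0.2, 0],
    [0, 0, 0, 0.3, 0],
    [0, 0, 0, 0.4, 0],
    [0, 0, 0, 0.5, 0],
    [0, 0, 0, 0.6, 0],
    [0, 0, 0, 0.7, 0],
    [0, 0, 0, 0.7, 0],
  ],
)

```text
clock: 16.02
position: [0.4822, 0.1678, 0.0632]
eef_rot: [-3.13, -0.042, 1.705]
contact_force: [0.2, -1.1, 1.8]
grip_width: -0.0003
```

>>> drive_tool(
  motion=[
    [0, 0, 0, 0.1, 0],
    [0, 0, 0, 0.2, 0],
    [0, 0, 0, 0.2, 0],
  ],
)

```text
clock: 16.27
position: [0.4824, 0.1679, 0.0614]
eef_rot: [-3.131, -0.042, 1.705]
contact_force: [0.8, 0.1, 3.6]
grip_width: -0.0001
```

>>> drive_tool(
  motion=[
    [0, 0, 0, 0.1, 0],
    [0, 0, 0, 0.2, 0],
    [0, 0, 0, 0.2, 0],
  ],
)

```text
clock: 16.52
position: [0.4828, 0.168, 0.06]
eef_rot: [-3.132, -0.042, 1.705]
contact_force: [0.2, -1.6, 8.0]
grip_width: 0.0002
```

>>> drive_tool(
  motion=[
    [0, 0, 0, 0.1, 0],
    [0, 0, 0, 0.2, 0],
    [0, 0, 0, 0.2, 0],
  ],
)

```text
clock: 16.77
position: [0.4832, 0.1681, 0.0597]
eef_rot: [-3.134, -0.042, 1.705]
contact_force: [-3.2, -2.3, 15.3]
grip_width: 0.0002
```

>>> drive_tool(
  motion=[
    [0, 0, 0, -0.5, 0],
    [0, 0, 0, -2, 0],
    [0, 0, 0, -5, 0],
    [0, 0, 0, -8, 0],
    [0, 0, 0, -10, 0],
    [0, 0, 0, -10, 0],
    [0, 0, 0, -10, 0],
  ],
)

```text
clock: 17.35
position: [0.4849, 0.1642, 0.1602]
eef_rot: [-3.135, -0.042, 1.705]
contact_force: [1.0, 0.3, -0.8]
grip_width: -0.0003
```

```bash
python3 look.py w8 dial_top reset_key
python3 - <<'E'
from h import *
p,d=manip.capture("top")
for n in("dial","fan_switch","power_switch","glue_stick","nozzle_jar","scraper"):
  for m in manip.masks_of("top",n)[:1]:
    w=world("top",d,np.argwhere(m["region"])); print(n,round(m["score"],2),np.median(w,0).round(4))
E
```

```text
17.35 [0.4849 0.1642 0.1602] [-179.6   -2.4   97.7] [ 0.98  0.31 -0.84] -0.0002615481073004706
dial_top 0.83 [196. 257.] 782 [0.4849 0.1671 0.0865] [[0.473, 0.154, 0.073], [0.497, 0.178, 0.091]] tool cm [-0.02  0.09  7.37] ((485.7738037109375, 163.36827087402344), (27.59560775756836, 31.0031681060791), 7.023946762084961)
reset_key 0.68 [191. 214.] 220 [0.4451 0.1611 0.0601] [[0.438, 0.154, 0.057], [0.452, 0.168, 0.063]] tool cm [-0.2  -3.92 10.03] ((445.0246276855469, 161.0052490234375), (15.68567943572998, 14.665963172912598), 3.0112879276275635)
dial 0.55 [0.485  0.1625 0.0897]
fan_switch 0.69 [ 0.4903 -0.2556  0.1251]
glue_stick 0.63 [0.5033 0.0101 0.1022]
nozzle_jar 0.58 [ 0.59   -0.0197  0.0552]
scraper 0.9 [0.7397 0.0165 0.009 ]
```

Dial stopped hard (15 N with 0.3 mm further travel), about 4 mm in, and has sprung back. Bystanders haven't moved, so I'm handing in.

```bash
python3 -c "
from rig import manip
print(manip.close_job())"
```

```text
the job is handed in; nothing more can be done
None
```

I switched on the fume extractor, then the controller, then pressed the silver dial fully in and let it spring back. The job was handed in at about 17.5 s, with the arm clear of everything.

**Last checks**
- **Green rocker:** after the press, wrist depth showed the ON half level at about 0.122 m and the OFF end raised to 0.127 m, so it is on.
- **Red rocker:** wrist depth showed the ON half level at 0.087 m and the OFF end raised to 0.091 m, so it is on.
- **Dial:** it moved about 4 mm and then stopped hard, at up to 15 N. Afterwards its face was back at 0.0865 m, against 0.087 m before.
- **Reset key and bystanders:** the key's height did not change. The glue stick, jar and scraper were where they started, within measurement error.

**What failed or disagreed**
- **First press on the green rocker:** it missed from above. The shut fingertips end roughly 26 mm behind the reported tool point by contact (about 31 mm by wrist depth), so I went lower with small guarded steps.
- **Last joint at its range limit:** on the way to the controller the last joint ran up to its limit, 3.141 rad against a stated range of 3.14. The arm went off course there, and the tool kept a 2.4° tilt from then on. It touched nothing.
- **Final top picture:** I did not search again for the reset key in it, and the red rocker was not detected there. Both checks above rest on the wrist camera.

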